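Throw the draw latch and open the test jig

ROBOT

A 6-joint arm with a two-finger parallel gripper is mounted at the origin on a cart in front of the work surface, level with it; the furniture and walls round the work are solid. World frame = base frame: x ahead of the robot, y to its left, z up, the work surface at z = 0. Lengths are in m, angles in rad, forces in N, time in s.
With the tool pointing down it reaches from about 0.4 to 0.825 m from the base axis. Payload 7 kg.
Tool frame: the origin (TCP) lies midway between the tips of the shut fingers; the grasp point (between the pads) lies 19 mm behind it; z points along the fingers, y is the line along which they close (so a half turn about z gives the same grasp; the last joint's range is limited). The gripper opens to 88 mm and grips with 3 to 60 N. Pads are 19 mm wide; open, the fingers measure 130 mm over their backs; the gripper's body (78 mm by 193 mm) begins 47 mm behind the grasp point.
Start: joints at [0.288, 0.359, 0.012, 0, -1.224, -0.288], TCP at [0.675, -0, 0.227] pointing down, gripper open.
Joint ranges: [-3.07, 3.07], [-1.43, 2.12], [-1.02, 1.25], [-3.03, 1.67], [-3.05, -0], [-3.03, 3.03]. Speed limits (rad/s): [2.39, 2.39, 3.01, 3.14, 3.14, 3.14].

INTERFACE

Orientations are given as [roll, pitch, yaw] about the fixed x, y, z axes, in that order (R = Rz(yaw) Ry(pitch) Rx(roll)).
In Python, from station import get_state, grab_frame, calibration, job_done, boxes_of, regions_of, spot_point gives the robot as it stands. The module is installed in compiled form; this text tells all that it offers.
- The arm moves only by the tool arm_command, never from a script. Its argument "commands" is a list of rows, each an object of numbers: "tx", "ty", "tz": the shift along the tool's x, y, z each as a share of 25 cm, from -1 to 1; "twist": the turn about the tool's z as a share of 180 degrees, from -1 to 1. A call has exactly 8 rows; each row is the pose to reach, as a shift and turn from the pose commanded when the call began, along the tool's axes at that moment, turning the shorter way round; what a row does not reach only later rows make up. A row lasts 1/12 s, in which the tool goes at most 41.7 mm and 7.16 degrees, less where a joint would pass 70% of its speed; a pose out of reach is approached as far as the arm can. A call with a number of a shift or a turn outside -1 to 1 is refused whole. A call with a gripper value outside its range is refused whole. "claw" is the opening, from 0 (shut) to 1 (fully open), set as the call begins (left out, the last holds). The fingers move at their own pace and stop on an object; "grip_force" is the grip in N (left out, the last holds). Time passes only in rows, so rows that repeat a pose let the fingers close, or fill a call up. It gives the time, the measured TCP pose, the force, the opening and the grip force at its end, in the units of the state.
- get_state(): the state, without advancing time (a new reading comes with each control period).
- grab_frame(name): name is "scene" or "side" or "wrist"; returns the picture (384x512x3 uint8, red, green, blue); there is no depth.
- calibration(name): a dict with "camera_matrix" (3x3 intrinsics, pixels), "k1" (the pictures are not rectified: a ray, as slopes to the right and down, at radius r is drawn at 1 + k1 r^2 times it, then the intrinsics apply), "extrinsics" (4x4, takes a point from camera to world coordinates). Camera axes: x right, y down, z forward; pixel columns grow to the right and rows downward; lengths in m; the calibration is good to about 2 mm. A picture is of the moment at which its call begins: read the wrist's pose just before it. calibration takes no time and is no camera call; for the wrist camera it gives the pose at the moment of the call.
- job_done(): hands the job in; it is judged then, once.
Trained networks look in the newest picture that a camera, given by its name, has taken for a name from the list of things; names that differ only in an ending like _2 or _b are one class to them, and where a whole thing is asked for, a point or a joint stands for the part that bears it (a point fixed in the world has none). Each returns a list of dicts, best first, with "score" (0 to 1); they miss things now and then, are a little off and sometimes report something else, mostly with a low value. They report only what shows in the picture. A call takes as long as a camera call.
- boxes_of(query, camera): "rect" ([left, top, right, bottom] in pixels, round what is visible of it).
- regions_of(query, camera): "region" (384x512 bool, what is visible of it) and "rect" ([left, top, right, bottom] in pixels, round what is visible of it).
- spot_point(query, camera): "uv" ([column, row] in pixels: a listed point, or the origin of a listed thing).
The state is a dict: "t": time; "q": joint angles; "qd": joint speeds; "joint_efforts": joint torques, N m; "eef_pos": TCP position; "ee_rot": TCP orientation; "force": force on the tool from outside, world axes, zero at the start; "moment": the same for the moment, N m; "width": finger opening in m; "gripper_force": force on a finger pad.
Only numpy, scipy, OpenCV 4.12 (cv2) and the standard library are available. Lean on these libraries where they do the work, as an engineer would, in place of code of your own. Each camera call takes 0.05 s, during which the arm holds its last target. There are 200 camera calls.

TASK

The board test jig on the bench is latched shut. Lift the lever of its draw latch up past centre and right over beyond upright, so that the hook drops free of the bar on the lid, then raise the lid until it stands at least 60 degrees open. Leave lid and lever standing open; do not shove the jig from its place or disturb the jar, the bottle and the transformer beside it.

Things in the scene. Friction and masses are not known exactly. Their poses are not given: they have to be found in the camera images.
- jig: Board test jig standing loose on rubber feet, 3 kg: grey housing from x -60 to +36, 150 mm wide (y), aluminium lid, top at z 70 (mm). Origin on the bench; z up, -x is its front, y 0 its middle. A foot 60 mm wide, 12 mm high runs from the front wall (x -60) out to x -155 and carries the draw latch at y 0: two bracket ears 42 mm high, lever pivot at x -122, z 38, axis along y. The bench before the foot is clear.
- lever (a joint): Steel latch lever, 34 mm wide, 4 mm thick. 0 = shut: level, from its pivot out to a tip 70 mm to the front, overhanging the foot's end by 37 mm. Grows as the tip is lifted; 1.57 upright, 2.1 on its stop, leaning to the lid. Over-centre spring: resists with 5 to 8 N at the tip up to about 0.55, then snaps it on to about 1.3; from there it must be pushed, lightly, and stays where it is left.
- lever_tip (a point): Middle of the lever plate near its free end, 68 mm from the pivot; when shut it is 44 mm above the bench, the plate's underside 2 mm lower.
- hook_tip (a point): Upturned tip of the latch's hook, a 5 mm steel rod swinging on the lever's crank pin; shut, it holds the bar from below and behind, about 7 mm from its middle. As the lever goes over (past about 1.5) it moves toward the lid, comes free and falls by its own weight onto the pad on the foot, well over 20 mm below the bar.
- keeper (a point): Middle of the 6 mm steel bar across the notch in the lid's front lip, which the hook holds; it moves with the lid. Shut: jig x -82, z 66.
- lid (a joint): Aluminium lid, 8 mm thick, hinged along the jig's rear at x 42, z 62, axis along y. 0 = shut, grows as the front is raised, 1.05 = 60 degrees, stop at 1.65. The hook holds it shut until it has dropped. Stiff hinge: it stays where it is left; raising it takes 4 to 8 N at the lip.
- lid_edge (a point): Middle of the lid's lower front edge line, 134 mm from the hinge axis. Shut: jig x -92, z 62. Either side of the notch (|y| 22 to 75) the lip overhangs the housing's front wall by 32 mm, underside 62 mm above the bench: fingers can push it up from below.
- screw_jar: Bystander: small clear jar of screws with a red lid, 41 mm across, 34 mm high, standing loose beside the jig. Origin under its centre.
- flux_bottle: Bystander: small bottle with a tall black cap, 30 mm across, 74 mm high, standing loose beside the jig. Origin under its centre.
- transformer: Bystander: small mains transformer, 33 x 58 x 34 mm, standing loose beside the jig. Origin under its centre.

How it is judged:
By the outcome, as a careful person would: the job done as asked, in the order asked, and still so for the second after the job is handed in, with the robot touching nothing.
It also fails if it takes over 54 s, if anything falls off the work surface, if the arm or the gripper's body presses on something with over 40 N, if the wrist force passes 120 N, or if a joint passes its speed limit or range.

## Working session

There is one attempt and no reset: what is moved stays moved. The work goes in short steps, Python scripts to look and compute and a tool call to move; the robot and the scene stay as the last step left them, time stands still between calls to the robot, and variables do not carry over. Pictures are saved under pics/ and viewed, at most 10 in all, crops included, and the job is handed in when it is done.

Besides the shell and the picture viewer there is one more tool, called in YAML: its name, and indented under it one key for each argument. arm_command: Moves the arm, as the interface text tells. Shift numbers are shares of 25 cm and turn numbers shares of 180 degrees, none past 1 either way. Its arguments: {"type":"object","properties":{"commands":{"type":"array"},"claw":{"type":"number"},"grip_force":{"type":"number"}},"required":["commands"]}

```bash
mkdir -p pics; cat > h.py <<'E'
import numpy as np, cv2
from station import *
def ray(cam,uv,c=None):
    c=c or calibration(cam);K=np.array(c["camera_matrix"]);T=np.array(c["extrinsics"])
    k=c["k1"]
    d=cv2.undistortPoints(np.array([[uv]],float),K,np.array([k,0,0,0.]))[0,0]
    v=T[:3,:3]@np.array([d[0],d[1],1]);return T[:3,3],v/np.linalg.norm(v)
def tri(rs):
    A=0;b=0
    for o,v in rs:
        P=np.eye(3)-np.outer(v,v);A=A+P;b=b+P@o
    x=np.linalg.solve(A,b);return x,[np.linalg.norm((np.eye(3)-np.outer(v,v))@(x-o)) for o,v in rs]
def onz(r,z): o,v=r;return o+v*(z-o[2])/v[2]
E
python3 - <<'E'
from h import *
ims=[]
C={}
for c in ["scene","side","wrist"]:
    C[c]=calibration(c);im=grab_frame(c);cv2.imwrite(f"pics/{c}0.png",im[...,::-1]);ims.append(im)
for q in ["lever_tip","keeper","lid_edge","jig","hook_tip","screw_jar","flux_bottle","transformer"]:
    rs=[]
    for c in C:
        r=spot_point(q,c)
        if r:
            print(q,c,np.round(r[0]["uv"],0),round(r[0]["score"],2))
            if r[0]["score"]>.4: rs.append(ray(c,r[0]["uv"],C[c]))
    if len(rs)>1: x,e=tri(rs);print("  ",x.round(4),np.round(e,4))
    elif rs: print("  z0",onz(rs[0],0))
a=np.hstack([cv2.resize(i,(400,300)) for i in ims[:2]]);
cv2.imwrite("pics/a.png",np.vstack([a,np.hstack([cv2.resize(ims[2],(400,300)),np.zeros((300,400,3),np.uint8)])])[...,::-1])
print(get_state())
E
```

```text
lever_tip scene [291. 243.] 0.82
lever_tip side [196. 194.] 0.96
   [0.4703 0.2098 0.0383] [0.0062 0.0062]
keeper scene [249. 214.] 0.73
  z0 [0.60589266 0.13201021 0.        ]
lid_edge scene [253. 214.] 0.88
lid_edge side [243. 181.] 0.93
   [0.5598 0.1942 0.0636] [0.0039 0.0039]
jig scene [219. 220.] 0.68
jig side [293. 203.] 0.87
jig wrist [271. 298.] 0.68
   [ 0.6547  0.1757 -0.0008] [0.0006 0.0005 0.0006]
hook_tip scene [249. 212.] 0.59
hook_tip side [254. 176.] 0.46
   [0.575  0.1951 0.0693] [0.003 0.003]
screw_jar scene [192. 256.] 0.91
  z0 [0.64782594 0.2915614  0.        ]
flux_bottle scene [249. 191.] 0.51
flux_bottle side [304. 243.] 0.69
flux_bottle wrist [285. 219.] 0.59
   [0.6399 0.0629 0.0008] [0.001  0.0019 0.0018]
transformer scene [284. 204.] 0.93
transformer side [252. 246.] 0.73
transformer wrist [360. 226.] 0.83
   [0.5476 0.0728 0.005 ] [0.0011 0.0025 0.0018]
{'t': 1.35, 'q': array([ 2.88083610e-01,  3.58576080e-01,  1.18989552e-02,  4.22704160e-05,
       -1.22408131e+00, -2.88092928e-01]), 'qd': array([-0.00029096,  0.00095103,  0.00043355,  0.00045425,  0.00240058,
        0.00139914]), 'joint_efforts': array([ 3.50915754e-03, -5.82391548e+01,  2.93297088e+01,  7.00255573e+00,
        1.25903983e-02,  5.84909162e-05]), 'eef_pos': array([ 6.74990441e-01, -4.16103466e-05,  2.26583893e-01]), 'ee_rot': array([-3.14154503e+00, -2.73523908e-05, -1.57079128e+00]), 'force': array([-0.12907617, -0.02389935,  0.17803414]), 'moment': array([0.00214013, 0.04733597, 0.01067817]), 'gripper_force': 0.0, 'width': 0.0874290468742894}
```

View pics/a.png

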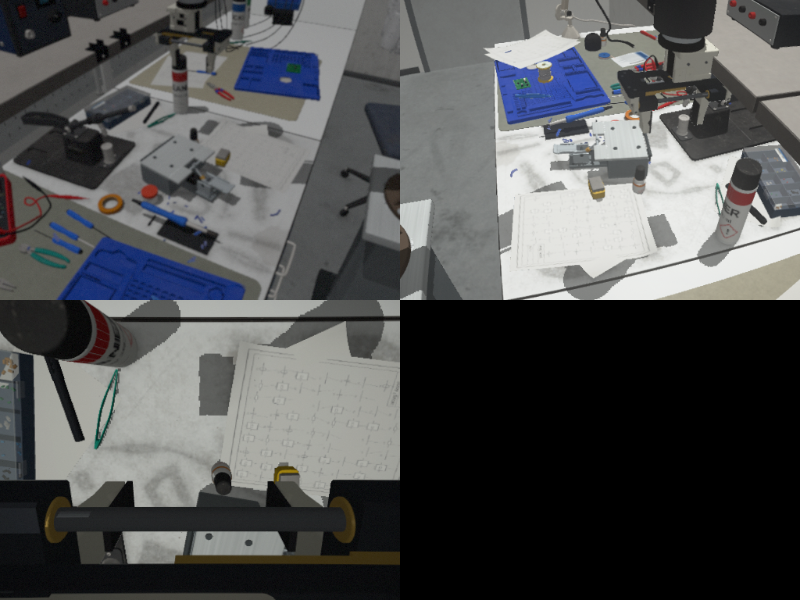

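```bash
python3 - <<'E'
import cv2,numpy as np
a=cv2.imread("pics/scene0.png")[160:270,170:320];b=cv2.imread("pics/side0.png")[140:250,185:335]
cv2.imwrite("pics/b.png",np.hstack([cv2.resize(i,(400,293),interpolation=cv2.INTER_CUBIC) for i in (a,b)]))
E
python3 - <<'E'
from h import *
o=np.array([.6547,.1757]);ya=-.185
for c in ["wrist"]:
    K=calibration(c);print(np.array(K["extrinsics"]).round(3),np.array(K["camera_matrix"])[0,0])
E
```

```text
[[-1.     0.001 -0.     0.676]
 [ 0.001  0.962  0.273 -0.074]
 [ 0.001  0.273 -0.962  0.383]
 [ 0.     0.     0.     1.   ]] 332.6013937005157
```

View pics/b.png

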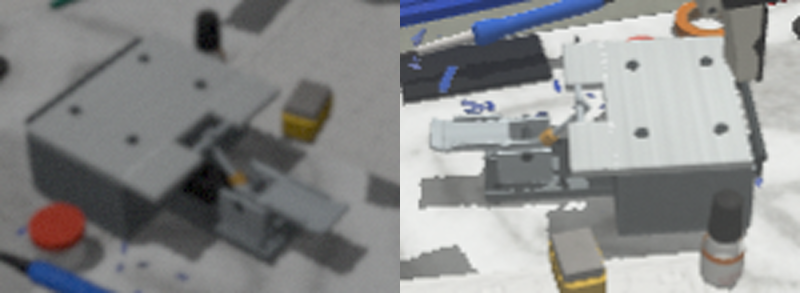

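arm_command:
  commands:
    - {"tx": -0.1,"ty": 0.1,"tz": 0,"twist": -0.039}
    - {"tx": -0.2,"ty": 0.2,"tz": 0,"twist": -0.078}
    - {"tx": -0.31,"ty": 0.3,"tz": 0,"twist": -0.117}
    - {"tx": -0.42,"ty": 0.41,"tz": 0,"twist": -0.156}
    - {"tx": -0.53,"ty": 0.52,"tz": 0,"twist": -0.195}
    - {"tx": -0.64,"ty": 0.63,"tz": 0,"twist": -0.234}
    - {"tx": -0.74,"ty": 0.73,"tz": 0,"twist": -0.273}
    - {"tx": -0.84,"ty": 0.82,"tz": 0,"twist": -0.311}
  claw: 0.7
  grip_force: 25

```text
t: 2.02
eef_pos: [0.4684, 0.2109, 0.2269]
ee_rot: [-3.141, -0.0, -0.587]
force: [0.0, 0.8, 0.0]
width: 0.0614
gripper_force: 0.0
```

arm_command:
  commands:
    - {"tx": 0,"ty": 0,"tz": 0,"twist": -0.039}
    - {"tx": 0,"ty": 0,"tz": 0,"twist": -0.078}
    - {"tx": 0,"ty": 0,"tz": 0,"twist": -0.117}
    - {"tx": 0,"ty": 0,"tz": 0,"twist": -0.13}
    - {"tx": 0,"ty": 0,"tz": 0,"twist": -0.13}
    - {"tx": 0,"ty": 0,"tz": 0,"twist": -0.13}
    - {"tx": 0,"ty": 0,"tz": 0,"twist": -0.13}
    - {"tx": 0,"ty": 0,"tz": 0,"twist": -0.13}

```text
t: 2.68
eef_pos: [0.47, 0.2099, 0.2266]
ee_rot: [-3.142, 0.0, -0.187]
force: [0.7, -0.7, 0.1]
width: 0.0611
gripper_force: 0.0
```

```bash
cat >> h.py <<'E'
import sys
def look(tag,qs,cams=("scene","side","wrist")):
    C={}
    for c in cams: C[c]=calibration(c);cv2.imwrite(f"pics/{c}_{tag}.png",grab_frame(c)[...,::-1])
    out={}
    for q in qs:
        rs=[];s=[]
        for c in C:
            r=spot_point(q,c)
            if r and r[0]["score"]>.35: rs.append(ray(c,r[0]["uv"],C[c]));s.append((c,np.round(r[0]["uv"]).tolist(),round(r[0]["score"],2)))
        if len(rs)>1: out[q],e=tri(rs);print(q,out[q].round(4),np.round(e,4),s)
        else: print(q,s)
    return out
E
python3 - <<'E'
from h import *
o=look("1",["lever_tip","keeper","lid_edge","jig","hook_tip"])
E
```

```text
lever_tip [0.4684 0.2104 0.0402] [0.0047 0.0028 0.003 ] [('scene', [292.0, 243.0], 0.75), ('side', [197.0, 193.0], 0.81), ('wrist', [255.0, 179.0], 0.93)]
keeper [0.574  0.1927 0.0654] [0.0044 0.0036 0.0025] [('scene', [250.0, 214.0], 0.86), ('side', [253.0, 177.0], 0.8), ('wrist', [255.0, 63.0], 0.8)]
lid_edge [0.5662 0.1952 0.064 ] [0.0027 0.0056 0.003 ] [('scene', [250.0, 213.0], 0.59), ('side', [245.0, 180.0], 0.81), ('wrist', [251.0, 71.0], 0.87)]
jig [ 0.6589  0.1684 -0.0053] [0.0072 0.0072] [('scene', [222.0, 220.0], 0.73), ('side', [299.0, 204.0], 0.96)]
hook_tip [0.5747 0.19   0.0676] [0.0022 0.0016 0.0025] [('scene', [248.0, 209.0], 0.44), ('side', [253.0, 179.0], 0.48), ('wrist', [255.0, 66.0], 0.79)]
```

View pics/wrist_1.png

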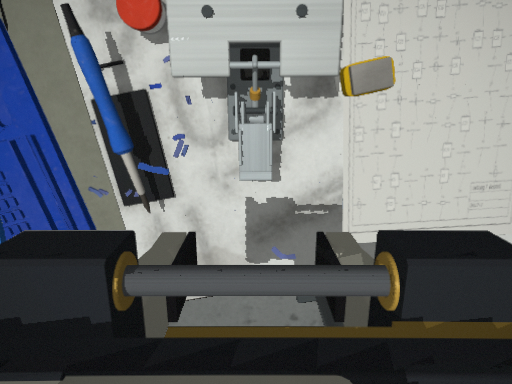

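arm_command:
  commands:
    - {"tx": 0.02,"ty": 0,"tz": 0.13,"twist": 0}
    - {"tx": 0.02,"ty": 0,"tz": 0.27,"twist": 0}
    - {"tx": 0.02,"ty": 0,"tz": 0.41,"twist": 0}
    - {"tx": 0.02,"ty": 0,"tz": 0.55,"twist": 0}
    - {"tx": 0.02,"ty": 0,"tz": 0.65,"twist": 0}
    - {"tx": 0.02,"ty": 0,"tz": 0.72,"twist": 0}
    - {"tx": 0.02,"ty": 0,"tz": 0.77,"twist": 0}
    - {"tx": 0.02,"ty": 0,"tz": 0.77,"twist": 0}

```text
t: 4.25
eef_pos: [0.4735, 0.2078, 0.0314]
ee_rot: [3.138, 0.003, -0.186]
force: [1.4, 0.0, -0.0]
width: 0.0612
gripper_force: 0.0
```

arm_command:
  commands:
    - {"tx": 0,"ty": 0,"tz": 0,"twist": 0}
    - {"tx": 0,"ty": 0,"tz": 0,"twist": 0}
    - {"tx": 0,"ty": 0,"tz": 0,"twist": 0}
    - {"tx": 0,"ty": 0,"tz": 0,"twist": 0}
    - {"tx": 0,"ty": 0,"tz": 0,"twist": 0}
    - {"tx": 0,"ty": 0,"tz": 0,"twist": 0}
    - {"tx": 0,"ty": 0,"tz": 0,"twist": 0}
    - {"tx": 0,"ty": 0,"tz": 0,"twist": 0}
  claw: 0.0
  grip_force: 35

```text
t: 4.92
eef_pos: [0.4753, 0.2094, 0.0348]
ee_rot: [-3.141, -0.001, -0.185]
force: [-1.5, 0.3, 6.5]
width: 0.0332
gripper_force: 35.0
```

arm_command:
  commands:
    - {"tx": 0.004,"ty": 0,"tz": -0.024,"twist": 0}
    - {"tx": 0.01,"ty": 0,"tz": -0.048,"twist": 0}
    - {"tx": 0.018,"ty": 0,"tz": -0.072,"twist": 0}
    - {"tx": 0.029,"ty": 0,"tz": -0.094,"twist": 0}
    - {"tx": 0.042,"ty": 0,"tz": -0.115,"twist": 0}
    - {"tx": 0.056,"ty": 0,"tz": -0.135,"twist": 0}
    - {"tx": 0.074,"ty": 0,"tz": -0.153,"twist": 0}
    - {"tx": 0.092,"ty": 0,"tz": -0.169,"twist": 0}

```text
t: 5.58
eef_pos: [0.4977, 0.205, 0.0769]
ee_rot: [-3.141, 0.0, -0.185]
force: [0.4, 4.2, -8.1]
width: 0.0332
gripper_force: 35.0
```

arm_command:
  commands:
    - {"tx": 0.02,"ty": 0,"tz": -0.014,"twist": 0}
    - {"tx": 0.041,"ty": 0,"tz": -0.027,"twist": 0}
    - {"tx": 0.064,"ty": 0,"tz": -0.037,"twist": 0}
    - {"tx": 0.087,"ty": 0,"tz": -0.045,"twist": 0}
    - {"tx": 0.112,"ty": 0,"tz": -0.05,"twist": 0}
    - {"tx": 0.136,"ty": 0,"tz": -0.053,"twist": 0}
    - {"tx": 0.16,"ty": 0,"tz": -0.053,"twist": 0}
    - {"tx": 0.185,"ty": 0,"tz": -0.052,"twist": 0}

```text
t: 6.25
eef_pos: [0.5427, 0.1968, 0.0902]
ee_rot: [-3.141, 0.001, -0.185]
force: [-5.1, 6.9, -1.4]
width: 0.0331
gripper_force: 35.0
```

```bash
python3 - <<'E'
from h import *
o=look("2",["lever_tip","keeper","lid_edge","hook_tip"])
a=cv2.imread("pics/scene_2.png")[130:270,160:350];b=cv2.imread("pics/side_2.png")[110:250,175:365]
cv2.imwrite("pics/c.png",np.hstack([cv2.resize(i,(400,295),interpolation=cv2.INTER_CUBIC) for i in (a,b)]))
E
```

```text
lever_tip [0.54   0.1997 0.1025] [0.0039 0.0039] [('scene', [261.0, 205.0], 0.74), ('wrist', [257.0, 276.0], 0.86)]
keeper [0.5749 0.1936 0.0643] [0.0029 0.0032 0.0023] [('scene', [248.0, 214.0], 0.95), ('side', [253.0, 177.0], 0.96), ('wrist', [255.0, 180.0], 0.61)]
lid_edge [ 0.6038  0.141  -0.0027] [0.012  0.0745 0.0774] [('scene', [250.0, 212.0], 0.92), ('side', [305.0, 240.0], 0.69), ('wrist', [252.0, 194.0], 0.95)]
hook_tip [0.605  0.2068 0.0565] [0.0262 0.0262] [('scene', [218.0, 218.0], 0.64), ('wrist', [253.0, 161.0], 0.74)]
```

View pics/c.png

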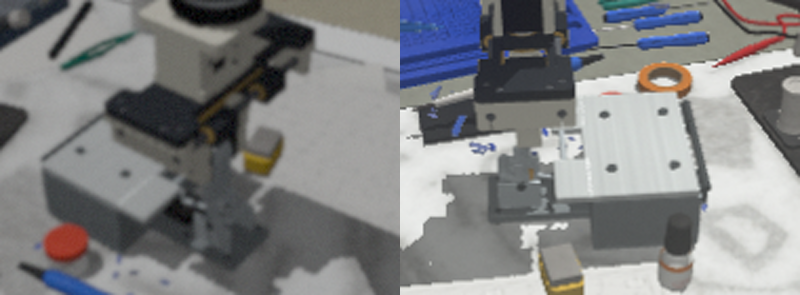

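arm_command:
  commands:
    - {"tx": 0.006,"ty": 0,"tz": 0.001,"twist": 0}
    - {"tx": 0.012,"ty": 0,"tz": 0.002,"twist": 0}
    - {"tx": 0.018,"ty": 0,"tz": 0.003,"twist": 0}
    - {"tx": 0.024,"ty": 0,"tz": 0.004,"twist": 0}
    - {"tx": 0.024,"ty": 0,"tz": 0.004,"twist": 0}
    - {"tx": 0.024,"ty": 0,"tz": 0.004,"twist": 0}
    - {"tx": 0.024,"ty": 0,"tz": 0.004,"twist": 0}
    - {"tx": 0.024,"ty": 0,"tz": 0.004,"twist": 0}

```text
t: 7.67
eef_pos: [0.5488, 0.1957, 0.0894]
ee_rot: [-3.141, 0.0, -0.185]
force: [-3.6, 6.9, 1.2]
width: 0.0333
gripper_force: 35.0
```

```bash
python3 - <<'E'
from h import *
o=look("3",["lever_tip","keeper","lid_edge","hook_tip"],("side","wrist","scene"))
a=cv2.imread("pics/wrist_3.png")[100:320,130:380]
b=cv2.imread("pics/side_3.png")[150:230,215:306]
cv2.imwrite("pics/d.png",np.hstack([cv2.resize(i,(400,352),interpolation=cv2.INTER_CUBIC) for i in (a,b)]))
E
```

```text
lever_tip [0.545  0.1975 0.1019] [0.002 0.002] [('wrist', [257.0, 273.0], 0.97), ('scene', [260.0, 204.0], 0.68)]
keeper [0.5739 0.1965 0.0666] [0.0059 0.0043 0.0056] [('side', [253.0, 174.0], 0.6), ('wrist', [254.0, 191.0], 0.82), ('scene', [249.0, 215.0], 0.82)]
lid_edge [0.5619 0.1917 0.0634] [0.0026 0.0041 0.0025] [('side', [245.0, 181.0], 0.8), ('wrist', [255.0, 204.0], 0.81), ('scene', [255.0, 213.0], 0.78)]
hook_tip [0.5796 0.1903 0.0325] [0.0003 0.0003] [('wrist', [256.0, 170.0], 0.96), ('scene', [247.0, 223.0], 0.58)]
```

View pics/d.png

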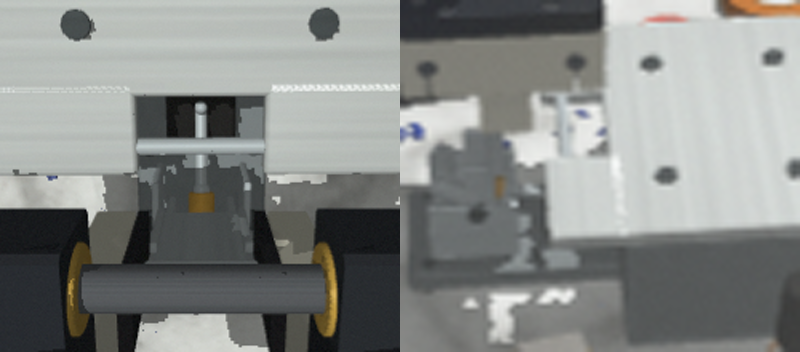

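arm_command:
  commands:
    - {"tx": -0.006,"ty": 0,"tz": 0,"twist": 0}
    - {"tx": -0.012,"ty": 0,"tz": 0,"twist": 0}
    - {"tx": -0.012,"ty": 0,"tz": 0,"twist": 0}
    - {"tx": -0.012,"ty": 0,"tz": 0,"twist": 0}
    - {"tx": -0.012,"ty": 0,"tz": 0,"twist": 0}
    - {"tx": -0.012,"ty": 0,"tz": 0,"twist": 0}
    - {"tx": -0.012,"ty": 0,"tz": 0,"twist": 0}
    - {"tx": -0.012,"ty": 0,"tz": 0,"twist": 0}

```text
t: 9.08
eef_pos: [0.5469, 0.1961, 0.0896]
ee_rot: [-3.14, -0.002, -0.185]
force: [-1.3, 5.0, 7.0]
width: 0.0334
gripper_force: 35.0
```

arm_command:
  commands:
    - {"tx": 0,"ty": 0,"tz": 0,"twist": 0}
    - {"tx": 0,"ty": 0,"tz": 0,"twist": 0}
    - {"tx": 0,"ty": 0,"tz": 0,"twist": 0}
    - {"tx": 0,"ty": 0,"tz": 0,"twist": 0}
    - {"tx": 0,"ty": 0,"tz": -0.06,"twist": 0}
    - {"tx": 0,"ty": 0,"tz": -0.14,"twist": 0}
    - {"tx": 0,"ty": 0,"tz": -0.21,"twist": 0}
    - {"tx": 0,"ty": 0,"tz": -0.28,"twist": 0}
  claw: 0.72

```text
t: 9.75
eef_pos: [0.5457, 0.1952, 0.1588]
ee_rot: [3.14, 0.001, -0.186]
force: [0.4, 0.3, 0.2]
width: 0.063
gripper_force: 0.0
```

arm_command:
  commands:
    - {"tx": 0.01,"ty": -0.03,"tz": 0,"twist": 0}
    - {"tx": 0.02,"ty": -0.07,"tz": 0,"twist": 0}
    - {"tx": 0.03,"ty": -0.11,"tz": 0,"twist": 0}
    - {"tx": 0.045,"ty": -0.15,"tz": 0,"twist": 0}
    - {"tx": 0.064,"ty": -0.194,"tz": 0,"twist": 0}
    - {"tx": 0.064,"ty": -0.194,"tz": 0,"twist": 0}
    - {"tx": 0.064,"ty": -0.194,"tz": 0,"twist": 0}
    - {"tx": 0.064,"ty": -0.194,"tz": 0,"twist": 0}

```text
t: 10.42
eef_pos: [0.5703, 0.2405, 0.1575]
ee_rot: [3.141, 0.001, -0.185]
force: [-0.4, -0.2, 0.5]
width: 0.0634
gripper_force: 0.0
```

```bash
python3 - <<'E'
from h import *
o=look("4",["lever_tip","keeper","lid_edge","hook_tip"],("side","wrist","scene"))
print(get_state()["width"])
a=cv2.imread("pics/wrist_4.png")
cv2.imwrite("pics/e.png",cv2.resize(a,(640,480)))
E
```

```text
lever_tip [0.546  0.1991 0.1029] [0.0038 0.0047 0.0033] [('side', [238.0, 163.0], 0.78), ('wrist', [325.0, 244.0], 0.86), ('scene', [260.0, 205.0], 0.66)]
keeper [0.5755 0.1936 0.0659] [0.0039 0.003  0.0041] [('side', [254.0, 176.0], 0.82), ('wrist', [318.0, 183.0], 0.96), ('scene', [248.0, 214.0], 0.59)]
lid_edge [0.5655 0.1947 0.0633] [0.0004 0.0018 0.0019] [('side', [248.0, 179.0], 0.95), ('wrist', [313.0, 193.0], 0.87), ('scene', [253.0, 214.0], 0.69)]
hook_tip [0.5802 0.19   0.0361] [0.0005 0.0005] [('wrist', [311.0, 168.0], 0.63), ('scene', [247.0, 221.0], 0.53)]
0.06289174794480473
```

View pics/e.png

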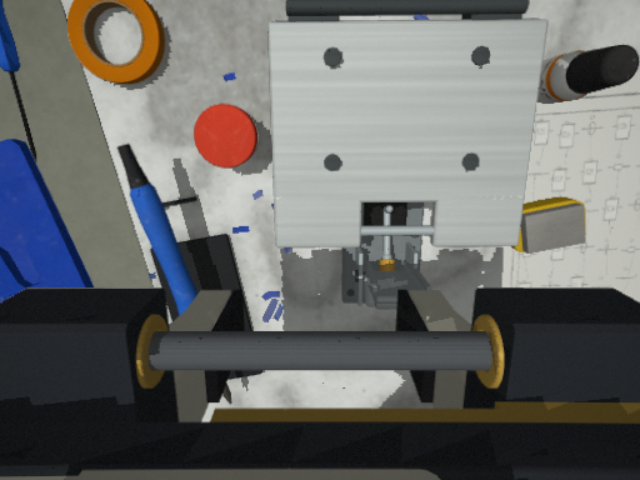

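arm_command:
  commands:
    - {"tx": 0,"ty": 0,"tz": 0.07,"twist": 0}
    - {"tx": 0,"ty": 0,"tz": 0.14,"twist": 0}
    - {"tx": 0,"ty": 0,"tz": 0.21,"twist": 0}
    - {"tx": 0,"ty": 0,"tz": 0.28,"twist": 0}
    - {"tx": 0,"ty": 0,"tz": 0.34,"twist": 0}
    - {"tx": 0,"ty": 0,"tz": 0.38,"twist": 0}
    - {"tx": 0,"ty": 0,"tz": 0.4,"twist": 0}
    - {"tx": 0,"ty": 0,"tz": 0.4,"twist": 0}

```text
t: 11.83
eef_pos: [0.5683, 0.2399, 0.0571]
ee_rot: [3.139, 0.004, -0.186]
force: [-7.5, 1.7, 1.2]
width: 0.0634
gripper_force: 3.8
```

arm_command:
  commands:
    - {"tx": 0,"ty": 0,"tz": 0,"twist": 0}
    - {"tx": 0,"ty": 0,"tz": 0,"twist": 0}
    - {"tx": 0,"ty": 0,"tz": 0,"twist": 0}
    - {"tx": 0,"ty": 0,"tz": 0,"twist": 0}
    - {"tx": 0,"ty": 0,"tz": 0,"twist": 0}
    - {"tx": 0,"ty": 0,"tz": 0,"twist": 0}
    - {"tx": 0,"ty": 0,"tz": 0,"twist": 0}
    - {"tx": 0,"ty": 0,"tz": 0,"twist": 0}
  claw: 0.4
  grip_force: 35

```text
t: 12.5
eef_pos: [0.5685, 0.2415, 0.0573]
ee_rot: [-3.141, 0.003, -0.186]
force: [-7.1, 6.7, -2.8]
width: 0.0519
gripper_force: 35.3
```

arm_command:
  commands:
    - {"tx": -0.004,"ty": 0,"tz": -0.02,"twist": 0}
    - {"tx": -0.003,"ty": 0,"tz": -0.05,"twist": 0}
    - {"tx": 0.002,"ty": 0,"tz": -0.078,"twist": 0}
    - {"tx": 0.01,"ty": 0,"tz": -0.117,"twist": 0}
    - {"tx": 0.021,"ty": 0,"tz": -0.154,"twist": 0}
    - {"tx": 0.034,"ty": 0,"tz": -0.191,"twist": 0}
    - {"tx": 0.05,"ty": 0,"tz": -0.226,"twist": 0}
    - {"tx": 0.069,"ty": 0,"tz": -0.26,"twist": 0}

```text
t: 13.17
eef_pos: [0.5882, 0.2379, 0.1243]
ee_rot: [-3.14, -0.001, -0.185]
force: [3.2, 5.6, -7.4]
width: 0.051
gripper_force: 38.0
```

```bash
python3 - <<'E'
from h import *
o=look("5",["lever_tip","keeper","lid_edge","hook_tip","jig"],("side","wrist","scene"))
print(get_state()["force"])
a=cv2.imread("pics/scene_5.png")[110:270,150:360];b=cv2.imread("pics/side_5.png")[90:250,175:385]
cv2.imwrite("pics/f.png",np.hstack([cv2.resize(i,(400,305),interpolation=cv2.INTER_CUBIC) for i in (a,b)]))
E
```

```text
lever_tip [0.5442 0.1945 0.1017] [0.0044 0.0044] [('side', [234.0, 167.0], 0.95), ('scene', [260.0, 201.0], 0.75)]
keeper [0.5932 0.1899 0.1301] [0.0045 0.004  0.0051] [('side', [262.0, 148.0], 0.58), ('wrist', [355.0, 225.0], 0.75), ('scene', [241.0, 184.0], 0.67)]
lid_edge [0.5814 0.1908 0.1343] [0.0081 0.0081] [('side', [252.0, 152.0], 0.66), ('scene', [241.0, 180.0], 0.6)]
hook_tip [0.5804 0.1922 0.0374] [0.0043 0.001  0.0046] [('side', [254.0, 190.0], 0.49), ('wrist', [318.0, 202.0], 0.7), ('scene', [244.0, 221.0], 0.62)]
jig [0.6508 0.1784 0.0017] [0.003  0.005  0.0071] [('side', [292.0, 200.0], 0.87), ('wrist', [312.0, 99.0], 0.74), ('scene', [223.0, 221.0], 0.78)]
[ 0.16320467  5.55673227 -0.0953672 ]
```

View pics/f.png

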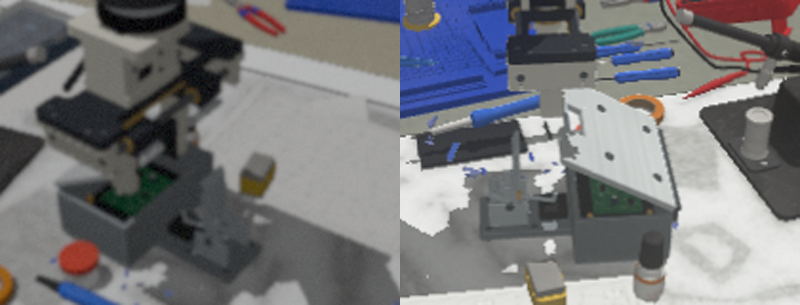

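arm_command:
  commands:
    - {"tx": 0.021,"ty": 0,"tz": -0.032,"twist": 0}
    - {"tx": 0.053,"ty": 0,"tz": -0.073,"twist": 0}
    - {"tx": 0.088,"ty": 0,"tz": -0.11,"twist": 0}
    - {"tx": 0.125,"ty": 0,"tz": -0.143,"twist": 0}
    - {"tx": 0.167,"ty": 0,"tz": -0.171,"twist": 0}
    - {"tx": 0.211,"ty": 0,"tz": -0.196,"twist": 0}
    - {"tx": 0.256,"ty": 0,"tz": -0.216,"twist": 0}
    - {"tx": 0.28,"ty": 0,"tz": -0.224,"twist": 0}

```text
t: 14.73
eef_pos: [0.6567, 0.2254, 0.1794]
ee_rot: [-3.14, 0.001, -0.185]
force: [-2.9, 7.3, 0.1]
width: 0.0505
gripper_force: 37.2
```

```bash
python3 - <<'E'
from h import *
o=look("6",["lever_tip","keeper","lid_edge","jig"],("side","wrist","scene"))
s=get_state();print(s["force"],s["eef_pos"])
E
```

```text
lever_tip [0.5439 0.1986 0.1049] [0.0025 0.0027 0.0018] [('side', [236.0, 164.0], 0.87), ('wrist', [313.0, 335.0], 0.67), ('scene', [260.0, 202.0], 0.85)]
keeper [0.6614 0.1776 0.1811] [0.002  0.0023 0.0016] [('side', [299.0, 125.0], 0.59), ('wrist', [352.0, 227.0], 0.58), ('scene', [210.0, 148.0], 0.93)]
lid_edge [0.6544 0.1789 0.1906] [0.0034 0.0033 0.0009] [('side', [294.0, 121.0], 0.71), ('wrist', [353.0, 244.0], 0.75), ('scene', [212.0, 143.0], 0.94)]
jig [0.6555 0.1757 0.001 ] [0.0033 0.0009 0.0033] [('side', [295.0, 201.0], 0.63), ('wrist', [303.0, 169.0], 0.79), ('scene', [220.0, 220.0], 0.71)]
[ 1.96489135  7.21629445 -2.15281578] [0.65702478 0.22533681 0.17961675]
```

arm_command:
  commands:
    - {"tx": 0,"ty": 0,"tz": 0,"twist": 0}
    - {"tx": 0,"ty": 0,"tz": 0,"twist": 0}
    - {"tx": 0,"ty": 0,"tz": 0,"twist": 0}
    - {"tx": 0,"ty": 0,"tz": 0,"twist": 0}
    - {"tx": -0.05,"ty": 0,"tz": 0,"twist": 0}
    - {"tx": -0.12,"ty": 0,"tz": 0,"twist": 0}
    - {"tx": -0.2,"ty": 0,"tz": 0,"twist": 0}
    - {"tx": -0.3,"ty": 0,"tz": 0,"twist": 0}
  claw: 0.72

```text
t: 16.15
eef_pos: [0.5823, 0.2373, 0.1789]
ee_rot: [3.14, 0.0, -0.186]
force: [-0.2, 1.1, -0.3]
width: 0.0628
gripper_force: 0.0
```

arm_command:
  commands:
    - {"tx": -0.06,"ty": 0.03,"tz": 0,"twist": 0}
    - {"tx": -0.12,"ty": 0.07,"tz": 0,"twist": 0}
    - {"tx": -0.18,"ty": 0.12,"tz": 0,"twist": 0}
    - {"tx": -0.23,"ty": 0.17,"tz": 0,"twist": 0}
    - {"tx": -0.24,"ty": 0.196,"tz": 0.07,"twist": 0}
    - {"tx": -0.24,"ty": 0.196,"tz": 0.17,"twist": 0}
    - {"tx": -0.24,"ty": 0.196,"tz": 0.28,"twist": 0}
    - {"tx": -0.24,"ty": 0.196,"tz": 0.38,"twist": 0}
  claw: 0

```text
t: 16.82
eef_pos: [0.5145, 0.2005, 0.0838]
ee_rot: [-3.141, -0.001, -0.185]
force: [0.2, 0.1, -1.1]
width: 0.0154
gripper_force: 0.0
```

arm_command:
  commands:
    - {"tx": 0.0,"ty": 0,"tz": 0,"twist": 0}
    - {"tx": 0.03,"ty": 0,"tz": 0,"twist": 0}
    - {"tx": 0.05,"ty": 0,"tz": 0,"twist": 0}
    - {"tx": 0.07,"ty": 0,"tz": 0,"twist": 0}
    - {"tx": 0.09,"ty": 0,"tz": 0,"twist": 0}
    - {"tx": 0.11,"ty": 0,"tz": 0,"twist": 0}
    - {"tx": 0.12,"ty": 0,"tz": 0,"twist": 0}
    - {"tx": 0.12,"ty": 0,"tz": 0,"twist": 0}

```text
t: 17.48
eef_pos: [0.545, 0.1955, 0.0847]
ee_rot: [-3.141, -0.001, -0.186]
force: [-0.1, -0.0, -0.6]
width: 0.0005
gripper_force: 0.0
```

arm_command:
  commands:
    - {"tx": -0.05,"ty": 0,"tz": 0,"twist": 0}
    - {"tx": -0.12,"ty": 0,"tz": 0,"twist": 0}
    - {"tx": -0.15,"ty": 0,"tz": -0.08,"twist": 0}
    - {"tx": -0.15,"ty": 0,"tz": -0.2,"twist": 0}
    - {"tx": -0.15,"ty": 0,"tz": -0.35,"twist": 0}
    - {"tx": -0.15,"ty": 0,"tz": -0.4,"twist": 0}
    - {"tx": -0.15,"ty": 0,"tz": -0.4,"twist": 0}
    - {"tx": -0.15,"ty": 0,"tz": -0.4,"twist": 0}

```text
t: 18.15
eef_pos: [0.5069, 0.203, 0.1855]
ee_rot: [-3.139, -0.001, -0.185]
force: [-0.1, -0.3, -0.7]
width: 0.0003
gripper_force: 0.0
```

```bash
python3 - <<'E'
from h import *
o=look("7",["lever_tip","keeper","lid_edge","hook_tip","jig","screw_jar","flux_bottle","transformer"],("side","wrist","scene"))
s=get_state();print(s["force"],s["eef_pos"])
a=cv2.imread("pics/scene_7.png")[110:270,150:360];b=cv2.imread("pics/side_7.png")[90:250,175:385]
cv2.imwrite("pics/g.png",np.hstack([cv2.resize(i,(400,305),interpolation=cv2.INTER_CUBIC) for i in (a,b)]))
E
```

```text
lever_tip [0.5661 0.194  0.096 ] [0.0018 0.0032 0.0042] [('side', [247.0, 167.0], 0.92), ('wrist', [253.0, 126.0], 0.79), ('scene', [250.0, 200.0], 0.62)]
keeper [0.657  0.1789 0.1823] [0.0023 0.0023] [('side', [298.0, 124.0], 0.75), ('scene', [212.0, 148.0], 0.75)]
lid_edge [0.651  0.1764 0.1903] [0.0035 0.0035] [('side', [293.0, 124.0], 0.55), ('scene', [213.0, 142.0], 0.78)]
hook_tip [0.5813 0.1905 0.03  ] [0.0037 0.0027 0.0057] [('side', [255.0, 194.0], 0.39), ('wrist', [253.0, 102.0], 0.51), ('scene', [244.0, 222.0], 0.45)]
jig [0.6553 0.1787 0.0055] [0.0014 0.0004 0.0011] [('side', [294.0, 199.0], 0.6), ('wrist', [252.0, 13.0], 0.94), ('scene', [218.0, 219.0], 0.74)]
screw_jar [0.6471 0.2868 0.0044] [0.0021 0.0007 0.0014] [('side', [274.0, 170.0], 0.43), ('wrist', [138.0, 46.0], 0.68), ('scene', [193.0, 253.0], 0.69)]
flux_bottle [ 0.6423  0.0631 -0.0032] [0.0004 0.0006 0.0005] [('side', [305.0, 243.0], 0.65), ('wrist', [378.0, 4.0], 0.76), ('scene', [248.0, 193.0], 0.45)]
transformer [0.548  0.0784 0.0007] [0.001  0.002  0.0027] [('side', [254.0, 246.0], 0.68), ('wrist', [370.0, 111.0], 0.59), ('scene', [284.0, 207.0], 0.85)]
[ 0.05034843 -0.78282718  0.41710996] [0.50724063 0.2025025  0.18433385]
```

View pics/g.png

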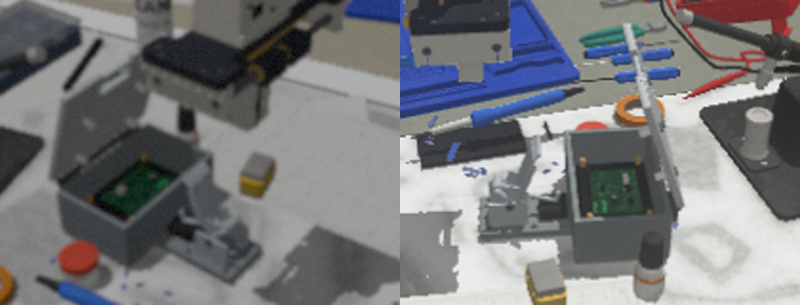

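The picture shows the lid standing at about 73° and the lever leaning past upright at about 1.95 rad. The hook is down, the jig and the three bystanders are in place, and the robot is clear.

```bash
python3 -c "
from station import *
print(job_done())"
```

```text
the job is handed in; nothing more can be done
None
```

The job is handed in: the latch is open with the lever at about 1.95 rad and the hook dropped, the lid stands at about 73°, and the last look showed the jig, jar, bottle and transformer within about 6 mm of where they were first seen, which is about the measuring error.

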